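# Fold down the keepers of the cutter-marking pallet

## Robot

A 6-joint arm with a two-finger parallel gripper is mounted at the origin on a cart in front of the work surface, level with it; the furniture and walls round the work are solid. World frame = base frame: x ahead of the robot, y to its left, z up, the work surface at z = 0. Lengths are in m, angles in rad, forces in N, time in s.
With the tool pointing down it reaches from about 0.375 to 0.9 m from the base axis. Payload 3.1 kg.
Tool frame: the origin (TCP) lies between the finger pads; the fingertips stand 8 mm ahead of it and the grasp point (between the pads) lies 11 mm behind it; z points along the fingers, y is the line along which they close (so a half turn about z gives the same grasp; the last joint's range is limited). The gripper opens to 87 mm and grips with 3 to 60 N. Pads are 19 mm wide; open, the fingers measure 117 mm over their backs; the gripper's body (75 mm by 190 mm) begins 51 mm behind the grasp point.
Start: joints at [1.067, 0.527, 1.433, -0, 1.181, -0.178], TCP at [0.199, 0.592, 0.231] pointing down, gripper open.
Joint ranges: [-3.08, 3.08], [-0.75, 2.2], [0.22, 2.44], [-1.43, 4.57], [0, 2.65], [-2.85, 2.85]. Speed limits (rad/s): [2.79, 2.79, 3.14, 3.14, 3.14, 3.14].

## Interface

Orientations are given as a unit quaternion [x, y, z, w].
In Python, from rig import robot, vision, job gives the robot as it stands.
- The arm moves only by the shell command python3 -m handwheel 'ROWS' [OPENING] [FORCE]. ROWS is JSON, a list of rows, each a list of 4 numbers: the shift along the tool's x, y, z as a fraction of full scale, then the turn about the tool's z as a fraction of full scale. A call has 1 to 20 rows; each row is the pose to reach, as a shift and turn from the pose commanded when the call began, along the tool's axes at that moment, turning the shorter way round; what a row does not reach only later rows make up. Full scale, the value 1, is 300 mm for a shift and 2 pi rad for a turn. A row lasts 1/12 s, in which the tool goes at most 41.7 mm and 7.16 degrees, less where a joint would pass 70% of its speed; a pose out of reach is approached as far as the arm can. A call with a number of a shift or a turn outside -1 to 1 is refused whole. A call with a gripper value outside its range is refused whole. OPENING is the opening in per cent of the stroke, from 0 (shut) to 100 (fully open), set as the call begins (- or left out, the last holds). The fingers move at their own pace and stop on an object; FORCE is the grip in N (left out, the last holds). Time passes only in rows, so rows that repeat a pose let the fingers close. It gives the time, the measured TCP pose, the force, the opening and the grip force at its end, in the units of the state.
- robot.get_obs(): the state, without advancing time (a new reading comes with each control period).
- vision.camera(name): name is "scene" or "top" or "wrist"; returns a dict with "frame" (384x512x3 uint8, red, green, blue), "K" (3x3 intrinsics, pixels), "cam_to_world" (4x4, takes a point from camera to world coordinates); the wrist camera has in their place "hand_eye" (4x4, takes a point from camera to tool coordinates, whose origin is the TCP and whose axes are the flange's). Camera axes: x right, y down, z forward; pixel columns grow to the right and rows downward; lengths in m; the calibration is good to about 2 mm. A picture is of the moment at which its call begins: read the wrist's pose just before it. There is no depth.
- job.hand_in(): hands the job in; it is judged then, once.
Trained networks look in the newest picture that a camera, given by its name, has taken for a name from the list of things; names that differ only in an ending like _2 or _b are one class to them, and where a whole thing is asked for, a point or a joint stands for the part that bears it (a point fixed in the world has none). Each returns a list of dicts, best first, with "conf" (0 to 1); they miss things now and then, are a little off and sometimes report something else, mostly with a low value. They report only what shows in the picture. A call takes as long as a camera call.
- vision.look_for(camera, label): "point" ([row, column] in pixels, amid what is visible of it).
- vision.outline_of(camera, label): "mask" (384x512 bool, what is visible of it) and "point" ([row, column] in pixels, amid what is visible of it).
The state is a dict: "time": time; "q": joint angles; "joint_velocities": joint speeds; "joint_torque": joint torques, N m; "position": TCP position; "tool_rot": TCP orientation; "ft_force": force on the tool from outside, world axes, zero at the start; "moment": the same for the moment, N m; "grip_width": finger opening in m; "grip_force": force on a finger pad.
Only numpy, scipy, OpenCV 4.12 (cv2) and the standard library are available. Lean on these libraries where they do the work, as an engineer would, in place of code of your own. Each camera call takes 0.05 s, during which the arm holds its last target. There are 200 camera calls.

## Task

The four end mills in the marking pallet lie with their shanks against the stop bar, ready for the laser, but their hinged keepers still stand open. Run your fingertips lightly along the row of keepers from its left end to its right end, as seen from the robot, so that they fold down one after the other and every keeper lies flat over its end mill. Do not press hard, leave the end mills lying in their slots against the stop bar without picking them up, and leave the tweezers, the clipped cutter and the caliper where they are.

Things in the scene. Friction and masses are not known exactly. Their poses are not given: they have to be found in the camera images.
- pallet: marking pallet: grey aluminium plate 96 x 240 x 15 mm, fixed on the desk. Origin: centre of its underside; x points to its dark stop bar (front face at x = 36, top at z = 25 mm) on the edge far from the robot, y to the left along the row of keepers, z up. Four slots along x, at y = +74, +22, -30, -82 mm, each hold a bare end mill
- keeper_1 (a joint): keeper 1 of 4, counted from the left (+y) end: dark steel hinged strap 18 mm wide, 42 mm from pin to tip, 4 to 5 mm thick, centred on the pallet's line x = 0. Rad: 0 = flat over its end mill, top then at z = 22 mm of the pallet; 1.57 upright; to 1.9 leaning back left. Folds down to the right (pallet -y). Friction hinge (0.02 N m): stays where it is left
- keeper_2 (a joint): keeper 2 of 4, counted from the left (+y) end: dark steel hinged strap 18 mm wide, 42 mm from pin to tip, 4 to 5 mm thick, centred on the pallet's line x = 0. Rad: 0 = flat over its end mill, top then at z = 22 mm of the pallet; 1.57 upright; to 1.9 leaning back left. Folds down to the right (pallet -y). Friction hinge (0.02 N m): stays where it is left
- keeper_3 (a joint): keeper 3 of 4, counted from the left (+y) end: dark steel hinged strap 18 mm wide, 42 mm from pin to tip, 4 to 5 mm thick, centred on the pallet's line x = 0. Rad: 0 = flat over its end mill, top then at z = 22 mm of the pallet; 1.57 upright; to 1.9 leaning back left. Folds down to the right (pallet -y). Friction hinge (0.02 N m): stays where it is left
- keeper_4 (a joint): keeper 4 of 4, counted from the left (+y) end: dark steel hinged strap 18 mm wide, 42 mm from pin to tip, 4 to 5 mm thick, centred on the pallet's line x = 0. Rad: 0 = flat over its end mill, top then at z = 22 mm of the pallet; 1.57 upright; to 1.9 leaning back left. Folds down to the right (pallet -y). Friction hinge (0.02 N m): stays where it is left
- keeper_1_hinge (a point): hinge pin of keeper 1, middle of the strap's width, 17.5 mm above the pallet's underside, 21 mm left (+y of the pallet) of its slot; pin along the pallet's x, held by two steel lugs that end 20.5 mm above the pallet's underside
- keeper_1_tip (a point): free tip of keeper 1, upper side (the side that is up when it is folded flat), middle of its width
- keeper_2_hinge (a point): hinge pin of keeper 2, middle of the strap's width, 17.5 mm above the pallet's underside, 21 mm left (+y of the pallet) of its slot; pin along the pallet's x, held by two steel lugs that end 20.5 mm above the pallet's underside
- keeper_2_tip (a point): free tip of keeper 2, upper side (the side that is up when it is folded flat), middle of its width
- keeper_3_hinge (a point): hinge pin of keeper 3, middle of the strap's width, 17.5 mm above the pallet's underside, 21 mm left (+y of the pallet) of its slot; pin along the pallet's x, held by two steel lugs that end 20.5 mm above the pallet's underside
- keeper_3_tip (a point): free tip of keeper 3, upper side (the side that is up when it is folded flat), middle of its width
- keeper_4_hinge (a point): hinge pin of keeper 4, middle of the strap's width, 17.5 mm above the pallet's underside, 21 mm left (+y of the pallet) of its slot; pin along the pallet's x, held by two steel lugs that end 20.5 mm above the pallet's underside
- keeper_4_tip (a point): free tip of keeper 4, upper side (the side that is up when it is folded flat), middle of its width
- cutter_1 (a point): middle of the end mill in slot 1: loose, 61 mm long along the slot, 8 mm thick, its middle 14 mm and its top 18 mm above the pallet's underside; its far end, the shank, lies at the stop bar (gap up to 1.5 mm)
- cutter_2 (a point): middle of the end mill in slot 2: loose, 61 mm long along the slot, 8 mm thick, its middle 14 mm and its top 18 mm above the pallet's underside; its far end, the shank, lies at the stop bar (gap up to 1.5 mm)
- cutter_3 (a point): middle of the end mill in slot 3: loose, 61 mm long along the slot, 8 mm thick, its middle 14 mm and its top 18 mm above the pallet's underside; its far end, the shank, lies at the stop bar (gap up to 1.5 mm)
- cutter_4 (a point): middle of the end mill in slot 4: loose, 61 mm long along the slot, 8 mm thick, its middle 14 mm and its top 18 mm above the pallet's underside; its far end, the shank, lies at the stop bar (gap up to 1.5 mm)
- tweezers: bystander: steel tweezers lying on the desk beyond the pallet's stop bar, 129 x 9 x 9 mm, origin under their middle
- spare_cutter: bystander: small cutter in a green clip lying on the desk beyond the pallet's stop bar, 49 x 18 x 13 mm, origin under its middle
- caliper: bystander: digital caliper lying on the drilled plate to the right of the pallet, 70 x 210 x 16 mm, origin under its middle
- laser_head_column: the laser marker (furniture, fixed; keep the arm clear of it): grey column standing on the desk beyond the pallet, origin under it; its grey laser head and blue beam arm lie across the desk from y = -0.17 to 0.6 m, beyond x = 0.54 m, from 0.29 m (head) or 0.32 m (beam arm) above the desk up to 0.5 m

How it is judged:
By the outcome, as a careful person would: the job done as asked, in the order asked, and still so for the second after the job is handed in, with the robot touching nothing.
It also fails if it takes over 45 s, if anything falls off the work surface, if the arm or the gripper's body presses on something with over 40 N, if the wrist force passes 120 N, or if a joint passes its speed limit or range.

## Working session

There is one attempt and no reset: what is moved stays moved. The work goes in short steps, Python scripts to look and compute and a shell command to move; the robot and the scene stay as the last step left them, time stands still between calls to the robot, and variables do not carry over. Pictures are saved under pics/ and viewed, at most 10 in all, crops included, and the job is handed in when it is done.

```bash
mkdir -p pics
cat > h.py <<'E'
from rig import robot, vision, job
import numpy as np, cv2
from scipy.spatial.transform import Rotation as R
def cam(n):
    o=robot.get_obs(); c=vision.camera(n)
    if n=="wrist":
        T=np.eye(4);T[:3,:3]=R.from_quat(o["tool_rot"]).as_matrix();T[:3,3]=o["position"]
        c["T"]=T@np.array(c["hand_eye"])
    else: c["T"]=np.array(c["cam_to_world"])
    return c
def w(c,p,z):
    d=c["T"][:3,:3]@np.linalg.inv(c["K"])@[p[1],p[0],1]; t=c["T"][:3,3]
    return t+d*(z-t[2])/d[2]
def proj(c,P):
    q=np.linalg.inv(c["T"])@np.append(P,1); u=c["K"]@q[:3]; return u[:2]/u[2]
def save(c,n,s=1.5): cv2.imwrite(f"pics/{n}.png",cv2.resize(c["frame"][:,:,::-1],None,fx=s,fy=s))
E
python3 - <<'E'
from h import *
o=robot.get_obs();print(o["time"],o["position"],o["tool_rot"],o["ft_force"])
H={"keeper_1_hinge":.0175,"keeper_1_tip":.055,"cutter_1":.014,"pallet":.012,"tweezers":.004,"caliper":.01,"spare_cutter":.006}
for n in("top","scene"):
    c=cam(n);save(c,n);print(n,c["T"][:3,3].round(3))
    for l,z in H.items():
        for r in vision.look_for(n,l): print(l,np.round(r["point"]),round(r["conf"],2),w(c,r["point"],z).round(4))
    for r in vision.outline_of(n,"pallet")[:1]:
        m=r["mask"].astype(np.uint8);print(m.sum())
        cs=max(cv2.findContours(m,0,2)[0],key=cv2.contourArea);b=cv2.boxPoints(cv2.minAreaRect(cs))
        print([w(c,p[::-1],.015).round(4) for p in b])
E
```

```text
0.0 [0.19906622 0.59169807 0.22956461] [ 1.61677182e-01  9.86843106e-01 -1.02276391e-03 -3.57336365e-04] [ 0.20277274 -0.66580349 -0.18231249]
top [0.394 0.154 0.899]
keeper_1_hinge [248. 241.] 0.66 [0.4457 0.1939 0.0175]
cutter_1 [247. 232.] 0.58 [0.4485 0.2138 0.014 ]
cutter_1 [255. 207.] 0.5 [0.43   0.2686 0.014 ]
cutter_1 [241. 275.] 0.41 [0.4617 0.1198 0.014 ]
pallet [249. 243.] 0.7 [0.4432 0.1906 0.012 ]
tweezers [203. 261.] 0.66 [0.5476 0.151  0.004 ]
tweezers [252. 209.] 0.32 [0.4371 0.2671 0.004 ]
caliper [264. 347.] 0.85 [ 0.4117 -0.0383  0.01  ]
spare_cutter [216. 204.] 0.45 [0.5189 0.2803 0.006 ]
4375
[array([0.468 , 0.3202, 0.015 ]), array([0.5111, 0.0812, 0.015 ]), array([0.4147, 0.0656, 0.015 ]), array([0.3731, 0.2997, 0.015 ])]
scene [-0.048  0.191  0.669]
keeper_1_hinge [250. 244.] 0.79 [0.4355 0.1976 0.0175]
keeper_1_tip [248. 208.] 0.47 [0.4149 0.2727 0.055 ]
cutter_1 [248. 233.] 0.63 [0.4426 0.2214 0.014 ]
cutter_1 [255. 215.] 0.62 [0.4275 0.2624 0.014 ]
cutter_1 [236. 280.] 0.6 [0.4735 0.1141 0.014 ]
cutter_1 [243. 258.] 0.4 [0.4571 0.1645 0.014 ]
pallet [249. 248.] 0.93 [0.4426 0.189  0.012 ]
pallet [239. 273.] 0.39 [0.4686 0.1292 0.012 ]
tweezers [218. 264.] 0.58 [0.5408 0.1457 0.004 ]
spare_cutter [226. 205.] 0.49 [0.518  0.2912 0.006 ]
4091
[array([0.4777, 0.3254, 0.015 ]), array([0.5276, 0.0681, 0.015 ]), array([0.4068, 0.0664, 0.015 ]), array([0.3672, 0.2996, 0.015 ])]
```

```bash
ls pics
```

```text
scene.png
top.png
```

Run:
```python
import cv2
a=cv2.imread("pics/top.png");b=cv2.imread("pics/scene.png")
f=lambda i:cv2.resize(i[270:450,255:480],None,fx=2.6,fy=2.6,interpolation=2)
import numpy as np
cv2.imwrite("pics/both.png",cv2.resize(np.vstack([f(a),f(b)]),None,fx=.64,fy=.64))
```

```text
(no output)
```

View pics/both.png

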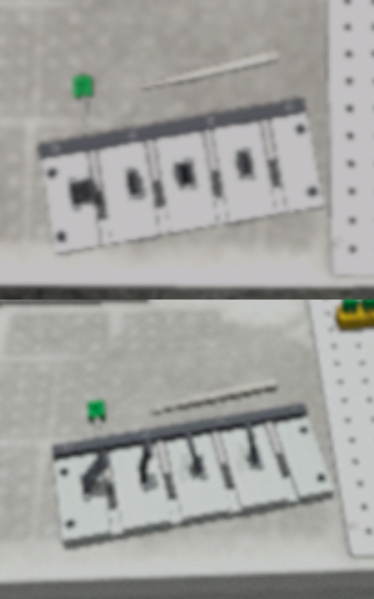

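View pics/scene.png

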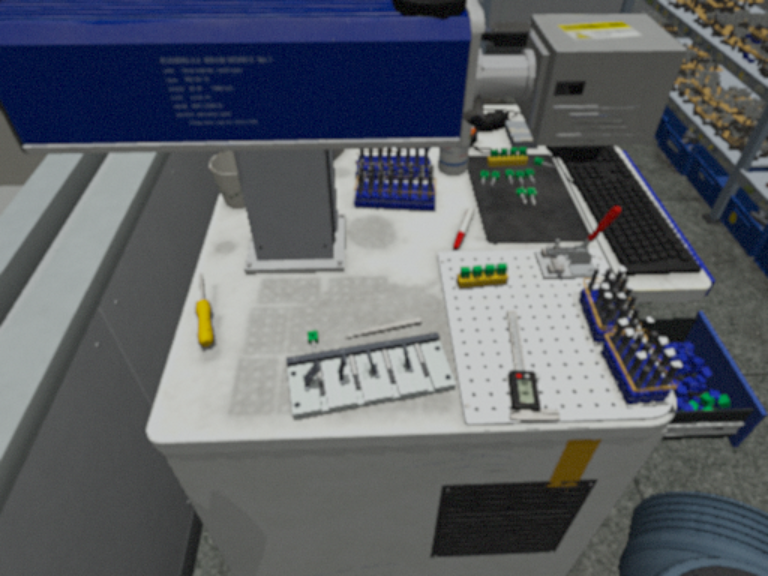

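```bash
python3 -m handwheel '[[-0.951,-0.567,0.1,-0.08],[-0.951,-0.567,0.1,-0.08],[-0.951,-0.567,0.1,-0.08],[-0.951,-0.567,0.1,-0.08],[-0.951,-0.567,0.1,-0.08],[-0.951,-0.567,0.1,-0.08],[-0.951,-0.567,0.1,-0.08],[-0.951,-0.567,0.1,-0.08],[-0.951,-0.567,0.1,-0.08],[-0.951,-0.567,0.1,-0.08],[-0.951,-0.567,0.1,-0.08],[-0.951,-0.567,0.1,-0.08],[-0.951,-0.567,0.1,-0.08],[-0.951,-0.567,0.1,-0.08],[-0.951,-0.567,0.1,-0.08]]' 0 5
python3 - <<'E'
from h import *
o=robot.get_obs();print(o["time"],o["position"],o["tool_rot"],o["ft_force"],o["grip_width"])
c=cam("wrist");f=c["frame"].copy()
def P(x,y,z,c0=(.4418,.1917),a=np.radians(10.15)): return [c0[0]+x*np.cos(a)-y*np.sin(a),c0[1]+x*np.sin(a)+y*np.cos(a),z]
for y in(.095,.043,-.009,-.061): 
    for x in(-.009,.009):
        u=proj(c,P(x,y,.0175));cv2.circle(f,tuple(int(v) for v in u),2,(255,0,0),-1)
pts=np.array([proj(c,P(x,y,.015)) for x,y in((-.048,.12),(.036,.12),(.036,-.12),(-.048,-.12))]).astype(int)
cv2.polylines(f,[pts],True,(0,255,0),1)
c["frame"]=f;save(c,"w1")
for r in vision.look_for("wrist","keeper_1_hinge")+vision.look_for("wrist","cutter_1"): print(r["conf"],w(c,r["point"],.0165))
E
```

```text
time: 2.15
position: [0.4146, 0.3411, 0.2007]
tool_rot: [-0.09, 0.996, 0.0, 0.0]
ft_force: [0.0, 0.3, 0.5]
grip_width: 0.0018
grip_force: 0.0
2.15 [0.41457305 0.34114555 0.20068483] [-8.99540352e-02  9.95945913e-01  9.63442122e-05  3.32518079e-05] [0.01099928 0.25322328 0.538724  ] 0.0018208968248900077
0.93 [0.44150629 0.19808364 0.0165    ]
0.7 [0.42073876 0.26445587 0.0165    ]
0.75 [0.45122937 0.16615417 0.0165    ]
0.67 [0.45431995 0.11632505 0.0165    ]
0.58 [0.43018037 0.21831598 0.0165    ]
```

View pics/w1.png

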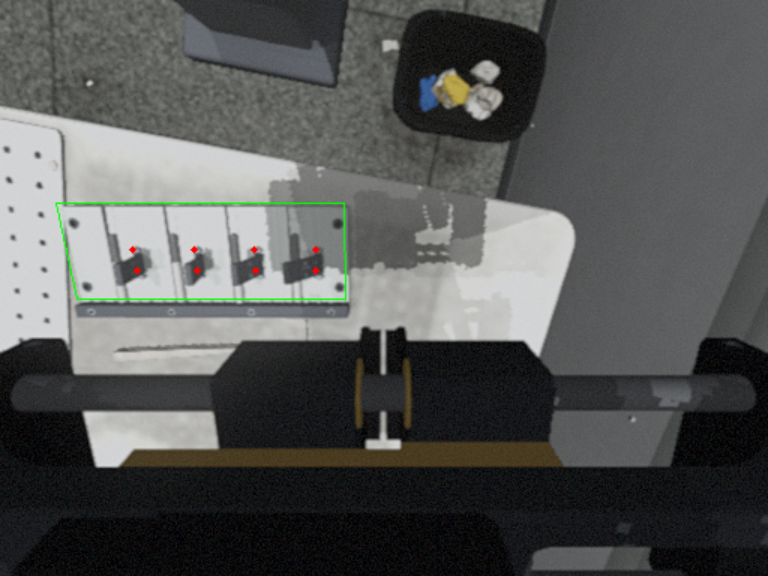

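Run:
```python
from h import *
c=cam("wrist");f=c["frame"].copy()
print(c["T"][:3,3],c["T"][:3,2])
a=np.radians(10.15)
def P(x,y,z,c0=(.4418,.1917)): return [c0[0]+x*np.cos(a)-y*np.sin(a),c0[1]+x*np.sin(a)+y*np.cos(a),z]
S=5;x0,y0=25,125
f=cv2.resize(f[y0:y0+90,x0:x0+215],None,fx=3.6,fy=3.6,interpolation=2)
pj=lambda p:tuple(((proj(c,p)-[x0,y0]+.5)*3.6).astype(int))
for y in(.095,.043,-.009,-.061):
    for x in(-.009,.009):
        b=pj(P(x,y,.0175));cv2.circle(f,b,3,(255,0,0),-1)
        for t,col in((1.57,(0,255,0)),(1.2,(255,0,255))): cv2.circle(f,pj(P(x,y-.042*np.cos(t),.0175+.042*np.sin(t))),3,col,-1)
pts=np.array([pj(P(x,y,.015)) for x,y in((-.048,.12),(.036,.12),(.036,-.12),(-.048,-.12))])
cv2.polylines(f,[pts],True,(0,255,0),1)
cv2.imwrite("pics/w2.png",f[:,:,::-1])
```

```text
[0.34181605 0.32765896 0.35479214] [ 0.2728348   0.0508944  -0.96071376]
```

View pics/w2.png

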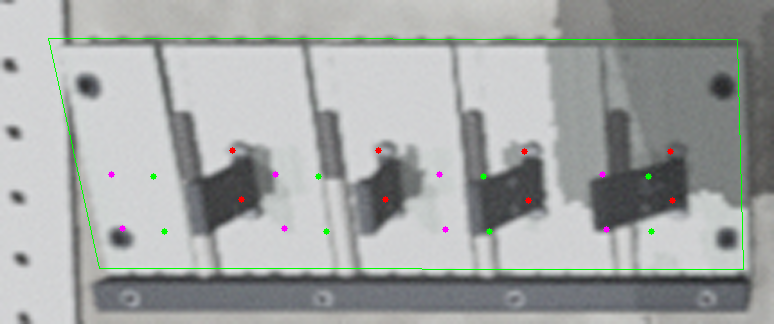

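The wrist view shows all four keepers open: keeper 1 leans right and the others are about upright. The pallet fits the estimate to within 3 mm. Next I descend off the left end of the pallet.

```bash
python3 -m handwheel '[[-0.003,0,0.13,0],[-0.003,0,0.26,0],[-0.003,0,0.38,0],[-0.003,0,0.47,0],[-0.003,0,0.53,0],[-0.003,0,0.562,0],[-0.003,0,0.562,0],[-0.003,0,0.562,0],[-0.003,0,0.562,0],[-0.003,0,0.562,0]]' 0 5
python3 -c "
from h import *
o=robot.get_obs();print(o['position'],o['ft_force'])"
```

```text
time: 3.18
position: [0.4174, 0.3408, 0.0334]
tool_rot: [-0.089, 0.996, 0.001, 0.001]
ft_force: [-1.0, -0.5, -0.1]
grip_width: 0.0002
grip_force: 0.0
[0.41741798 0.34078675 0.03341393] [-1.01142736 -0.52089116 -0.1467556 ]
```

```bash
python3 -m handwheel '[[0,-0.02,0.004,0],[0,-0.045,0.004,0],[0,-0.07,0.004,0],[0,-0.095,0.004,0],[0,-0.12,0.004,0],[0,-0.145,0.004,0],[0,-0.17,0.004,0],[0,-0.195,0.004,0],[0,-0.22,0.004,0],[0,-0.245,0.004,0],[0,-0.27,0.004,0],[0,-0.295,0.004,0],[0,-0.32,0.004,0],[0,-0.32,0.004,0]]'
python3 - <<'E'
from h import *
c=cam("scene");f=c["frame"][200:300,170:330];cv2.imwrite("pics/s2.png",cv2.resize(f[:,:,::-1],None,fx=4,fy=4,interpolation=2))
E
```

```text
time: 4.35
position: [0.4335, 0.2448, 0.0312]
tool_rot: [-0.088, 0.996, 0.0, -0.0]
ft_force: [-0.2, 0.0, 2.6]
grip_width: 0.0007
grip_force: 1.3
```

View pics/s2.png

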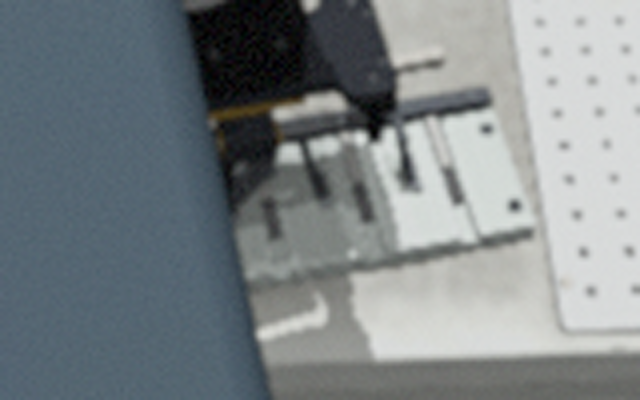

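The arm hides keeper 1 here. Keepers 3 and 4 are still upright, and the contact force is a light 2.6 N, so I continue along the row.

```bash
python3 -m handwheel '[[0,-0.02,0,0],[0,-0.045,0,0],[0,-0.07,0,0],[0,-0.095,0,0],[0,-0.12,0,0],[0,-0.145,0,0],[0,-0.17,0,0],[0,-0.195,0,0],[0,-0.22,0,0],[0,-0.245,0,0],[0,-0.27,0,0],[0,-0.295,0,0],[0,-0.32,0,0],[0,-0.345,0,0],[0,-0.345,0,0]]'
python3 -m handwheel '[[0,-0.02,0,0],[0,-0.045,0,0],[0,-0.07,0,0],[0,-0.095,0,0],[0,-0.12,0,0],[0,-0.145,0,0],[0,-0.17,0,0],[0,-0.195,0,0],[0,-0.22,0,0],[0,-0.245,0,0],[0,-0.26,0,0],[0,-0.26,0,0],[0,-0.26,0,0]]'
python3 -m handwheel '[[0,0,-0.13,0],[0,0,-0.26,0],[0,0,-0.39,0],[0,-0.1,-0.5,0],[0,-0.2,-0.5,0],[0,-0.3,-0.5,0],[0,-0.4,-0.5,0],[0,-0.4,-0.5,0],[0,-0.4,-0.5,0],[0,-0.4,-0.5,0]]'
python3 - <<'E'
from h import *
a=np.radians(10.15)
I=[]
for n in("scene","top","wrist"):
    c=cam(n)
    uv=np.array([proj(c,[.4425+x*np.cos(a)-y*np.sin(a),.193+x*np.sin(a)+y*np.cos(a),.015]) for x in(-.06,.06) for y in(-.13,.13)])
    l=np.clip(uv.min(0).astype(int),0,None);h=uv.max(0).astype(int)
    g=c["frame"][l[1]:h[1],l[0]:h[0]]
    print(n,l,h,g.shape)
    if g.size: I.append(cv2.resize(g[:,:,::-1],(420,int(420*g.shape[0]/g.shape[1])),interpolation=2))
m=np.vstack(I);k=min(1,600/len(m));cv2.imwrite("pics/end.png",cv2.resize(m,None,fx=k,fy=k))
E
```

```text
time: 5.65
position: [0.4519, 0.1429, 0.0311]
tool_rot: [-0.088, 0.996, 0.0, 0.0]
ft_force: [-1.5, 1.3, 2.7]
grip_width: 0.0003
grip_force: 1.4
time: 6.73
position: [0.4655, 0.0668, 0.0308]
tool_rot: [-0.088, 0.996, 0.0, -0.0]
ft_force: [0.4, -0.4, 0.1]
grip_width: 0.0005
grip_force: 0.0
time: 7.57
position: [0.4858, -0.0502, 0.1804]
tool_rot: [-0.089, 0.996, 0.001, -0.001]
ft_force: [0.1, -0.3, -0.8]
grip_width: 0.0002
grip_force: 0.0
scene [185 219] [309 281] (62, 124, 3)
top [179 212] [304 287] (75, 125, 3)
wrist [344 126] [574 222] (96, 168, 3)
```

View pics/end.png

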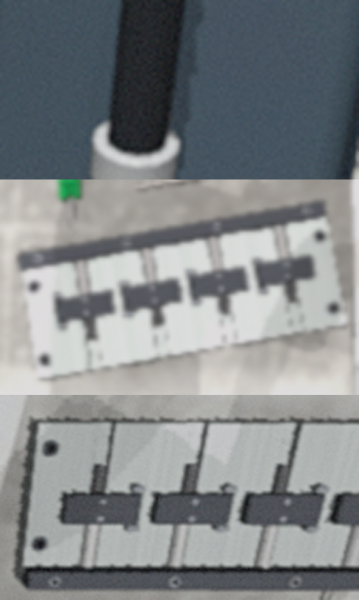

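All four keepers lie flat in the top and wrist views. The force readings were about 2.7 N and the end mills are still in their slots, so I'm handing in.

```bash
python3 -c "
from rig import job
print(job.hand_in())"
```

```text
the job is handed in; nothing more can be done
None
```

I folded the keepers down from left to right in one light sweep, with about 3 N at most in the readings I took. All four looked flat over their end mills in the last top and wrist pictures, and I handed the job in.

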